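Shut the test cover and hold the enabling button half-way

TASK

Start the high-voltage test of the connector strip: press the open yellow cover of the test enclosure shut until its catch snaps in, and only then press the black palm button of the hold-to-run station down to its middle position, so that the collar's rim stands in the green band of the stem, and keep it there; never press it on into the red band, which trips the test. Finish while still holding the button in the green, with the cover latched; leave the tape measure, screw box, screwdriver and conduit box where they lie.

Things in the scene. Friction and masses are not known exactly. Their poses are not given: they have to be found in the camera images.
- tester: test enclosure screwed to the desk: grey open box 150 (x) x 170 (y) x 60 mm high with a yellow-framed clear cover; a white connector strip is clamped inside. Origin: centre of its underside, on the desk. Its -x side is the front, where the cover opens; its +x side carries the hinge. It stands turned by up to 0.35 rad; a small lug 5 mm high sticks out on each y side, to 98 mm from the centre
- cover_hinge (a point): hinge axis of the cover, along the enclosure's y, 79 mm behind (+x of) the enclosure's centre and 62 mm above the desk; axes as the enclosure's. The cover when shut lies level, 172 mm wide (y), reaches 156 mm in front of this axis, has its underside level with the axis and is 8 mm thick
- cover (a joint): opening angle of the cover in rad: 0 = shut and latched, grows as the front edge rises (at most 1.3). Stiff hinge: it stays where left; about 1 N at the pad moves it. From about 0.09 rad a sprung catch under the middle of the front edge resists; 4 to 8 N down on the pad pushes it past (at about 0.045 rad), then it stays shut, against a stop at 0
- cover_pad (a point): centre of the upper face of the black rubber thumb pad (26 x 60 mm) on the middle of the cover's front bar: 137 mm from the hinge axis towards the front and 10 mm above it when shut; turns with the cover, its z axis is square to the cover and points outward (up when shut)
- button_station: hold-to-run station screwed to the desk: grey block 92 x 92 x 46 mm with a black collar on top whose rim is 52 mm above the desk. Origin: centre of its underside, on the desk
- button_top (a point): centre of the flat top of the black round palm button (48 mm across, flat part 40 mm), 93 mm above the desk when released; it moves straight down with the button. Below it a stem 34 mm across enters the collar: from the collar's rim upward 8 mm of it is white, the next 10 mm green, the last 9 mm below the button red
- button (a joint): travel of the palm button in m, 0 released, growing as it is pressed, 0.025 at its bottom stop. The collar's rim stands in the green band from 0.008 to 0.018 (middle 0.013). Spring: about 3 N to start it, about 6 N at the middle, about 9 N at the stop; it springs back when let go
- tape_measure_mid (a point): centre of a loose black and orange tape measure, 62 x 83 x 38 mm; leave alone
- screw_box_mid (a point): centre of a loose brown carton of screws, 56 x 85 x 42 mm; leave alone
- screwdriver_mid (a point): centre of a loose small screwdriver with an amber handle, 150 mm long, 20 mm thick; leave alone
- conduit_box_mid (a point): centre of a loose round white conduit box with two spouts, 65 x 103 x 29 mm; leave alone
Not all that is in view belongs to the job. Several things look just like the button_station: the one meant starts farthest from the robot's base.

How it is judged:
On the way, in this order (a step that is already met when the one before it is completed fails the run):
1. the cover is shut and latched (value of joint cover below 0.025 rad), for 0.2 s.
2. the robot holds the button in the green band, the cover still latched (value of joint button between 0.0075 and 0.0185 m and contact force between any of the fingers, the arm and button above 1.5 N and value of joint cover below 0.025 rad), for 0.4 s.
At the end, for the whole second after the job is handed in: the cover is latched (less than 0.025 rad open) and the robot itself still holds the button pressed 7.5 to 18.5 mm (the green band), pushing on it with more than 1.5 N (all of step 2); the arm keeps its last pose, push and grip.
It fails at once if the button is pressed into the red band (more than 19.5 mm) (value of joint button above 0.0195 m).
It fails at once if the button is pressed (more than 4 mm) while the cover is not latched (value of joint button above 0.004 m and value of joint cover above 0.04 rad).
It fails at once if a loose thing nearby is shifted by more than 25 mm (distance of any of tape_measure_mid, screw_box_mid, screwdriver_mid, conduit_box_mid from where it was at the start of the episode above 0.025 m).
It also fails if it takes over 45 s, if anything falls off the work surface, if the arm or the gripper's body presses on something with over 40 N, if the wrist force passes 120 N, or if a joint passes its speed limit or range.

ROBOT

A 6-joint arm with a two-finger parallel gripper is mounted at the origin on a cart in front of the work surface, level with it; the furniture and walls round the work are solid. World frame = base frame: x ahead of the robot, y to its left, z up, the work surface at z = 0. Lengths are in m, angles in rad, forces in N, time in s.
With the tool pointing down it reaches from about 0.3 to 0.875 m from the base axis. Payload 6.4 kg.
Tool frame: the origin (TCP) lies at the very end of the fingers, on their centre line; the grasp point (between the pads) lies 19 mm behind it; z points along the fingers, y is the line along which they close (so a half turn about z gives the same grasp; the last joint's range is limited). The gripper opens to 85 mm and grips with 20 to 120 N. Pads are 22 mm wide; open, the fingers measure 114 mm over their backs; the gripper's body (76 mm by 85 mm) begins 54 mm behind the grasp point. The pads swing forward as they close: fully open they stand 13 mm farther back than shut.
Start: joints at [-1.357, 0.181, 1.607, -0, 1.354, -0.206], TCP at [0.234, -0.525, 0.231] pointing down, gripper open.
Joint ranges: [-2.99, 2.99], [-0.89, 2.07], [0.3, 2.58], [-1.14, 4.28], [0, 2.63], [-3.12, 3.12]. Speed limits (rad/s): [2.57, 2.57, 3.01, 3.14, 3.14, 3.14].

INTERFACE

Orientations are given as a unit quaternion [w, x, y, z].
In Python, from bench import telemetry, camera, ctrl, spotter gives the robot as it stands.
- The arm moves only by the tool send_rows, never from a script. Its argument "series" is a list of rows, each a list of 3 entries, a list of its own where there are three numbers: the turn, a rotation vector about the world's x, y, z in degrees, then the shift along the world's x, y, z in mm, then the closure, from -1 (fully open) to 1 (shut), so that 0 is half open. In form: [[[rx, ry, rz], [dx, dy, dz], gripper], ...]. A call has 1 to 10 rows; each row is the pose to reach, as a shift and turn from the pose commanded when the call began; what a row does not reach only later rows make up. A row lasts 1/8 s, in which the tool goes at most 62.5 mm and 10.7 degrees, less where a joint would pass 70% of its speed; a pose out of reach is approached as far as the arm can. A call with a gripper value outside its range is refused whole. The fingers move at their own pace and stop on an object; the grip force is fixed at half the most. Time passes only in rows, so rows that repeat a pose let the fingers close. It gives the time, the measured TCP pose, the force, the opening and the grip force at its end, in the units of the state.
- telemetry.get_obs(): the state, without advancing time (a new reading comes with each control period).
- camera(name): name is "scene" or "top" or "wrist"; returns a dict with "pixels" (384x512x3 uint8, red, green, blue), "camera_matrix" (3x3 intrinsics, pixels), "xyz" and "orientation" of the camera in the world. Camera axes: x right, y up, looking along -z (the intrinsics and any distortion apply to the point x, -y, -z); pixel columns grow to the right and rows downward; lengths in m; the calibration is good to about 2 mm. A picture is of the moment at which its call begins. There is no depth.
- ctrl.hand_in(): hands the job in; it is judged then, once.
Trained networks look in the newest picture that a camera, given by its name, has taken for a name from the list of things; names that differ only in an ending like _2 or _b are one class to them, and where a whole thing is asked for, a point or a joint stands for the part that bears it (a point fixed in the world has none). Each returns a list of dicts, best first, with "conf" (0 to 1); they miss things now and then, are a little off and sometimes report something else, mostly with a low value. They report only what shows in the picture. A call takes as long as a camera call. They do not tell look-alikes from the thing itself.
- spotter.boxes_of(thing, camera): "xyz" ([x, y, z] in m, in world coordinates, good to about 4 mm: the middle of the surface that is visible of it).
- spotter.landmark_of(thing, camera): "xyz" ([x, y, z] in m, in world coordinates, good to about 4 mm: a listed point, or the origin of a listed thing).
The state is a dict: "time_s": time; "q": joint angles; "dq": joint speeds; "joint_efforts": joint torques, N m; "eef_pos": TCP position; "eef_rot": TCP orientation; "wrist_force": force on the tool from outside, world axes, zero at the start; "torque": the same for the moment, N m; "opening": opening from 0.0 (shut) to 1.0 (fully open); "grasp_force": force on a finger pad.
Only numpy, scipy, OpenCV 4.12 (cv2) and the standard library are available. Lean on these libraries where they do the work, as an engineer would, in place of code of your own. Each camera call takes 0.05 s, during which the arm holds its last target. There are 200 camera calls.

## Working session

There is one attempt and no reset: what is moved stays moved. The work goes in short steps, Python scripts to look and compute and a tool call to move; the robot and the scene stay as the last step left them, time stands still between calls to the robot, and variables do not carry over. Pictures are saved under pics/ and viewed, at most 10 in all, crops included, and the job is handed in when it is done.

Besides the shell and the picture viewer there is one more tool, called after ">>>" in YAML: its name, and indented under it one key for each argument. send_rows: Moves the arm, as the interface text tells. Its arguments: {"type":"object","properties":{"series":{"type":"array","items":{"type":"array"}}},"required":["series"]}

```bash
mkdir -p pics
python3 - <<'E'
from bench import telemetry, camera, ctrl, spotter
import cv2,numpy as np
o=telemetry.get_obs();print(o['time_s'],o['eef_pos'],o['eef_rot'],o['wrist_force'],o['opening'])
im=[]
for c in['scene','top']:
    p=camera(c);im.append(p['pixels']);print(c,np.round(p['xyz'],3))
    cv2.imwrite(f'pics/{c}0.png',p['pixels'][:,:,::-1])
    for t in['tester','cover_hinge','cover_pad','button_station','button_top','tape_measure_mid','screw_box_mid','screwdriver_mid','conduit_box_mid']:
        print(t,[(np.round(d['xyz'],3).tolist(),round(d['conf'],2)) for d in spotter.landmark_of(t,c)])
E
```

```text
0.0 [ 0.23425794 -0.52451214  0.23040582] [-8.72679613e-04  9.78046220e-01  2.08386252e-01 -1.90953700e-05] [0.4291959  0.25075093 0.234533  ] 0.9984016141543836
scene [-0.658 -0.877  0.702]
tester [([0.551, 0.165, 0.002], 0.8)]
cover_hinge [([0.628, 0.155, 0.059], 0.57)]
cover_pad [([0.536, 0.162, 0.161], 0.7)]
button_station [([0.544, -0.17, 0.0], 0.97), ([0.301, 0.187, 0.001], 0.69), ([0.37, -0.186, 0.002], 0.56)]
button_top [([0.373, -0.184, 0.096], 0.7), ([0.302, 0.185, 0.096], 0.63), ([0.547, -0.168, 0.092], 0.5)]
tape_measure_mid [([0.637, 0.405, 0.023], 0.43)]
screw_box_mid [([0.384, -0.007, 0.022], 0.65), ([0.534, 0.164, 0.163], 0.43)]
screwdriver_mid [([0.518, -0.407, 0.006], 0.59)]
conduit_box_mid [([0.485, 0.415, 0.012], 0.59)]
top [ 0.291 -0.016  1.661]
tester [([0.551, 0.163, -0.001], 0.61)]
cover_hinge [([0.628, 0.154, 0.061], 0.66), ([0.487, 0.42, 0.015], 0.48)]
cover_pad []
button_station [([0.547, -0.161, -0.003], 0.79), ([0.372, -0.183, -0.003], 0.61), ([0.299, 0.188, -0.002], 0.61), ([0.536, 0.165, 0.164], 0.32)]
button_top [([0.368, -0.188, 0.092], 0.66), ([0.542, -0.169, 0.096], 0.52), ([0.296, 0.191, 0.089], 0.51)]
tape_measure_mid [([0.636, 0.405, 0.019], 0.62)]
screw_box_mid [([0.384, -0.004, 0.024], 0.82)]
screwdriver_mid [([0.521, -0.407, 0.008], 0.44)]
conduit_box_mid [([0.488, 0.421, 0.014], 0.84), ([0.545, -0.164, -0.001], 0.57)]
```

View pics/scene0.png

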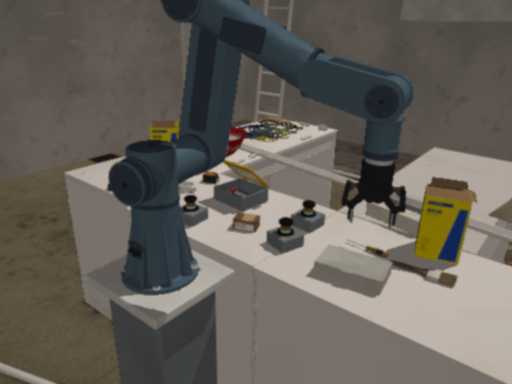

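View pics/top0.png

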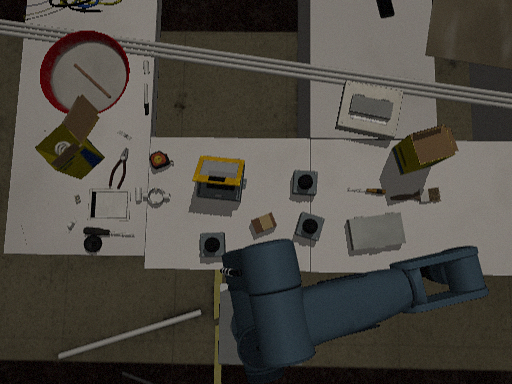

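The scene view shows the open cover at (240,175). The three stations are at (192,208), (285,232) and (308,213). The target is the farthest one, about (0.545,-0.166). The cover is open about 0.76 rad, and the pad is consistent with the hinge. I'll move above the pad with the fingers closed.

>>> send_rows:
  series:
    - [[0, 0, -3], [25, 55, 5], 1]
    - [[0, 0, -6], [50, 110, 10], 1]
    - [[0, 0, -9], [75, 165, 10], 1]
    - [[0, 0, -12], [100, 220, 10], 1]
    - [[0, 0, -15], [125, 275, 10], 1]
    - [[0, 0, -18], [150, 330, 10], 1]
    - [[0, 0, -21], [175, 385, 10], 1]
    - [[0, 0, -24], [200, 440, 10], 1]
    - [[0, 0, -27], [225, 495, 10], 1]
    - [[0, 0, -30], [250, 550, 10], 1]

```text
time_s: 2.25
eef_pos: [0.4851, 0.0269, 0.2417]
eef_rot: [0.0, 0.999, -0.053, 0.001]
wrist_force: [0.8, -1.1, 0.6]
opening: -0.001
grasp_force: 0.0
```

>>> send_rows:
  series:
    - [[0, 0, 0], [15, 40, 0], 1]
    - [[0, 0, 0], [30, 80, 0], 1]
    - [[0, 0, 0], [45, 120, 0], 1]
    - [[0, 0, 0], [56, 138, 0], 1]
    - [[0, 0, 0], [56, 138, 0], 1]
    - [[0, 0, 0], [56, 138, 0], 1]

```text
time_s: 3.0
eef_pos: [0.54, 0.1623, 0.2411]
eef_rot: [0.0, 0.999, -0.052, -0.0]
wrist_force: [-0.3, -0.1, -0.1]
opening: -0.001
grasp_force: 0.0
```

```bash
cat > look.py <<'E'
from bench import telemetry, camera, spotter
import cv2,numpy as np,sys
def st():
    o=telemetry.get_obs();print(round(o['time_s'],2),'pos',np.round(o['eef_pos'],4),'rot',np.round(o['eef_rot'],3),'F',np.round(o['wrist_force'],1),'op',round(o['opening'],2),'q',np.round(o['q'],2))
def lm(c,things,save=None):
    p=camera(c)
    if save: cv2.imwrite(f'pics/{save}.png',p['pixels'][:,:,::-1])
    for t in things: print(c,t,[(np.round(d['xyz'],3).tolist(),round(d['conf'],2)) for d in spotter.landmark_of(t,c)])
E
python3 - <<'E'
from look import *
st()
lm('wrist',['tester','cover_pad','cover_hinge'],'w1')
lm('scene',['tester','cover_pad','cover_hinge'],'s1')
E
```

```text
3.0 pos [0.54   0.1623 0.2411] rot [ 0.     0.999 -0.052 -0.   ] F [-0.3 -0.1 -0.1] op -0.0 q [ 0.08  0.15  1.62 -0.    1.37  1.76]
wrist tester [([0.547, 0.159, 0.001], 0.67), ([0.634, 0.403, 0.018], 0.23)]
wrist cover_pad []
wrist cover_hinge [([0.628, 0.154, 0.058], 0.59), ([0.632, 0.405, 0.02], 0.51)]
scene tester [([0.55, 0.164, 0.001], 0.93)]
scene cover_pad [([0.533, 0.164, 0.162], 0.71), ([0.637, 0.404, 0.024], 0.22)]
scene cover_hinge [([0.628, 0.158, 0.064], 0.64)]
```

>>> send_rows:
  series:
    - [[0, 0, 0], [2, 1, -40], 1]
    - [[0, 0, 0], [4, 2, -60], 1]
    - [[0, 0, 0], [2, 2, -77], 1]
    - [[0, 0, 0], [-6, 3, -86], 1]
    - [[0, 0, 0], [-13, 3, -95], 1]
    - [[0, 0, 0], [-25, 4, -110], 1]
    - [[0, 0, 0], [-36, 5, -128], 1]
    - [[0, 0, 0], [-42, 6, -141], 1]
    - [[0, 0, 0], [-42, 6, -141], 1]

```text
time_s: 4.53
eef_pos: [0.4973, 0.169, 0.0995]
eef_rot: [0.0, 0.999, -0.052, -0.001]
wrist_force: [0.5, -0.2, -0.9]
opening: 0.004
grasp_force: 0.0
```

Run:
```python
from look import *
st()
lm('scene',['tester','cover_pad','cover_hinge'],'s2')
im=cv2.imread('pics/s2.png')[120:240,180:340]
cv2.imwrite('pics/s2c.png',cv2.resize(im,None,fx=4,fy=4,interpolation=cv2.INTER_CUBIC))
```

```text
4.53 pos [0.4973 0.169  0.0995] rot [ 0.     0.999 -0.052 -0.001] F [ 0.5 -0.2 -0.9] op 0.0 q [0.1  0.23 1.84 0.   1.07 1.78]
scene tester [([0.551, 0.165, 0.002], 0.8), ([0.518, -0.412, 0.009], 0.31)]
scene cover_pad [([0.497, 0.168, 0.098], 0.56), ([0.543, -0.164, -0.002], 0.47)]
scene cover_hinge [([0.626, 0.155, 0.059], 0.86)]
```

View pics/s2c.png

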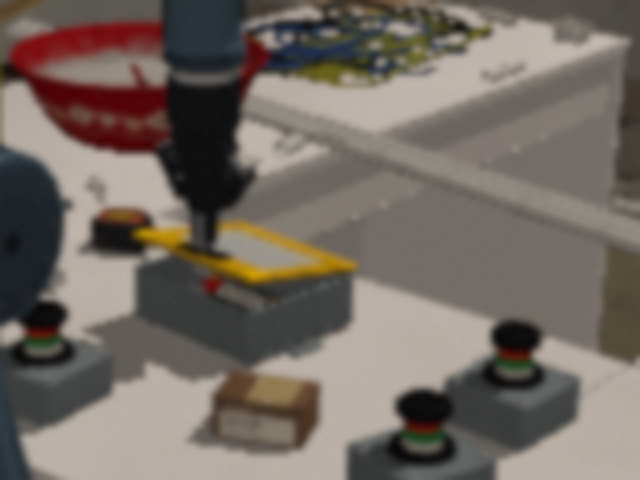

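The fingers are on the pad at crop (205,245), and the cover has come most of the way down. I'll keep pressing.

>>> send_rows:
  series:
    - [[0, 0, 0], [-1, 0, -5], 1]
    - [[0, 0, 0], [-3, 1, -10], 1]
    - [[0, 0, 0], [-4, 1, -15], 1]
    - [[0, 0, 0], [-5, 1, -19], 1]
    - [[0, 0, 0], [-5, 1, -22], 1]
    - [[0, 0, 0], [-5, 1, -25], 1]
    - [[0, 0, 0], [-5, 1, -28], 1]
    - [[0, 0, 0], [-5, 1, -28], 1]
    - [[0, 0, 0], [-5, 1, -28], 1]

```text
time_s: 5.85
eef_pos: [0.4932, 0.1699, 0.072]
eef_rot: [0.0, 0.999, -0.052, -0.0]
wrist_force: [0.0, -0.3, 0.0]
opening: 0.003
grasp_force: 0.0
```

>>> send_rows:
  series:
    - [[0, 0, 0], [0, 0, -2], 1]
    - [[0, 0, 0], [0, 0, -4], 1]
    - [[0, 0, 0], [0, 0, -4], 1]

```text
time_s: 6.22
eef_pos: [0.4935, 0.17, 0.0713]
eef_rot: [0.0, 0.999, -0.052, -0.0]
wrist_force: [-13.2, -3.4, 31.3]
opening: 0.001
grasp_force: 15.2
```

>>> send_rows:
  series:
    - [[0, 0, 0], [0, 0, 30], 1]
    - [[0, 0, 0], [0, 0, 80], 1]
    - [[0, 0, 0], [10, -30, 120], 1]
    - [[0, 0, 0], [20, -85, 120], 1]
    - [[0, 0, 0], [30, -140, 120], 1]
    - [[0, 0, 0], [40, -195, 120], 1]
    - [[0, 0, 0], [48, -250, 120], 1]
    - [[0, 0, 0], [52, -300, 110], 1]
    - [[0, 0, 0], [52, -338, 90], 1]
    - [[0, 0, 0], [52, -338, 90], 1]

```text
time_s: 7.48
eef_pos: [0.544, -0.1702, 0.1563]
eef_rot: [-0.001, 0.999, -0.054, -0.002]
wrist_force: [0.0, 1.3, 0.1]
opening: -0.002
grasp_force: 0.0
```

Run:
```python
from look import *
st()
lm('wrist',['button_top','button_station'],'w3')
lm('scene',['cover_pad','button_top','button_station'],'s3')
im=cv2.imread('pics/s3.png')[120:260,180:340]
a=cv2.resize(im,None,fx=4,fy=4,interpolation=cv2.INTER_CUBIC)
cv2.imwrite('pics/s3c.png',a)
```

```text
7.47 pos [ 0.544  -0.1702  0.1563] rot [-0.001  0.999 -0.054 -0.002] F [0.  1.3 0.1] op -0.0 q [-0.51  0.25  1.68 -0.    1.21  1.17]
wrist button_top []
wrist button_station [([0.542, -0.166, -0.0], 0.59)]
scene cover_pad [([0.494, 0.17, 0.072], 0.74)]
scene button_top [([0.297, 0.184, 0.093], 0.54), ([0.374, -0.185, 0.095], 0.47), ([0.544, -0.168, 0.093], 0.45)]
scene button_station [([0.372, -0.184, -0.0], 0.84), ([0.542, -0.166, 0.001], 0.77), ([0.298, 0.188, 0.002], 0.65), ([0.627, 0.158, 0.056], 0.18)]
```

View pics/s3c.png

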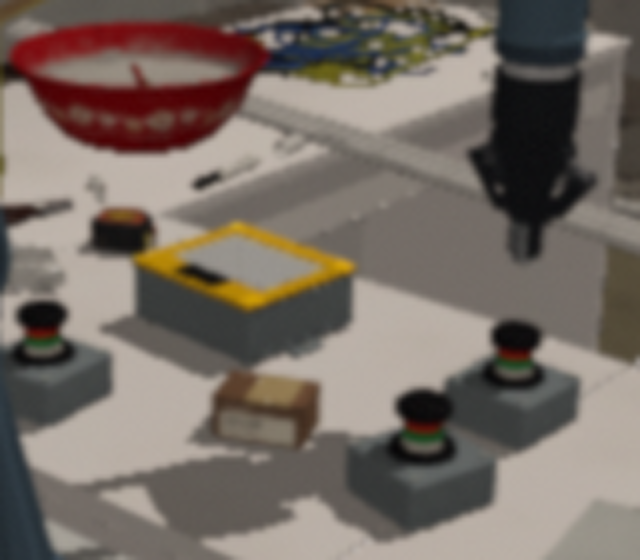

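View pics/w3.png

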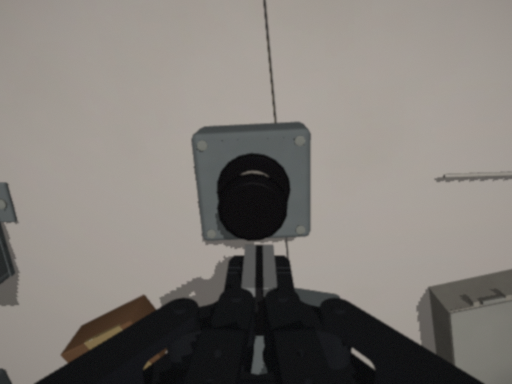

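The cover is shut flat, with its pad at crop (200,272). The fingers stand above the target button, which is at (515,345) in the crop and (255,200) in the wrist view. Now I'll lower slowly.

>>> send_rows:
  series:
    - [[0, 0, 0], [0, 1, -25], 1]
    - [[0, 0, 0], [0, 2, -45], 1]
    - [[0, 0, 0], [0, 2, -56], 1]
    - [[0, 0, 0], [0, 2, -61], 1]
    - [[0, 0, 0], [0, 2, -65], 1]
    - [[0, 0, 0], [0, 2, -68], 1]
    - [[0, 0, 0], [0, 2, -70], 1]
    - [[0, 0, 0], [0, 2, -70], 1]

```text
time_s: 8.82
eef_pos: [0.5459, -0.1663, 0.0888]
eef_rot: [0.0, 0.999, -0.052, 0.001]
wrist_force: [0.4, 0.9, 4.2]
opening: -0.003
grasp_force: 2.0
```

>>> send_rows:
  series:
    - [[0, 0, 0], [0, 0, -2], 1]
    - [[0, 0, 0], [0, 0, -4], 1]
    - [[0, 0, 0], [0, 0, -6], 1]
    - [[0, 0, 0], [0, 0, -8], 1]
    - [[0, 0, 0], [0, 0, -9], 1]
    - [[0, 0, 0], [0, 0, -9], 1]
    - [[0, 0, 0], [0, 0, -9], 1]
    - [[0, 0, 0], [0, 0, -9], 1]
    - [[0, 0, 0], [0, 0, -9], 1]
    - [[0, 0, 0], [0, 0, -9], 1]

```text
time_s: 10.07
eef_pos: [0.5459, -0.1663, 0.0797]
eef_rot: [0.0, 0.999, -0.052, 0.001]
wrist_force: [-0.1, 1.6, 6.8]
opening: 0.002
grasp_force: 3.2
```

Run:
```python
from look import *
st()
lm('scene',['cover_pad','button_top'],'s4')
im=cv2.imread('pics/s4.png')[120:260,180:340]
cv2.imwrite('pics/s4c.png',cv2.resize(im,None,fx=4,fy=4,interpolation=cv2.INTER_CUBIC))
st()
```

```text
10.07 pos [ 0.5459 -0.1663  0.0797] rot [ 0.     0.999 -0.052  0.001] F [-0.1  1.6  6.8] op 0.0 q [-0.5   0.35  1.73  0.    1.06  1.17]
scene cover_pad [([0.492, 0.166, 0.074], 0.88)]
scene button_top [([0.546, -0.167, 0.081], 0.65), ([0.296, 0.186, 0.095], 0.5)]
10.22 pos [ 0.5459 -0.1663  0.0797] rot [ 0.     0.999 -0.052  0.001] F [0.8 1.8 6.6] op -0.0 q [-0.5   0.35  1.73  0.    1.06  1.17]
```

View pics/s4c.png

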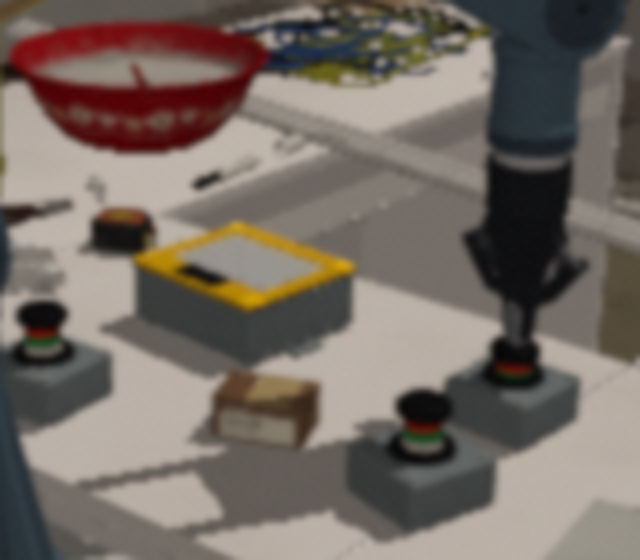

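The button at crop (515,365) shows red and a thin strip of green above the rim, with the white gone. The travel is about 13 mm at 6.7 N, and the cover is still flat.

```bash
python3 -c "
from bench import ctrl
print(ctrl.hand_in())"
```

```text
the job is handed in; nothing more can be done
None
```

The job is handed in: the cover is pressed shut to its stop, and the arm is holding the correct palm button about 13 mm down, in the green band, at about 6.7 N; no verdict was returned.

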